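# Push the keyed shaft home in the winder pulley and hold it in

## Task

Take the blue-handled keyed shaft out of the grey tool stand, put its nose into the hub of the film winder's pulley, and turn it as far as needed for the key to drop into the keyway. Keep pushing against the spring until the collar sits fully home, flat on the hub, and finish still gripping the handle and holding it pressed in: do not let go, the spring would push it out again. Leave the orange plain shaft and everything else on the bench where it is.

Things in the scene. Friction and masses are not known exactly. Their poses are not given: they have to be found in the camera images.
- keyed_shaft: T-handled keyed steel shaft, 0.2 kg, upright in the stand, tip 15 mm above the bench. Origin: centre of the lower tip; z up the shaft, x to the key. Shaft 20 mm diameter, tip chamfered to 15 mm over 4 mm. First 12 mm: plain round nose; then, 12 to 30 mm above the tip, a brass key 6 mm wide, reaching 15 mm from the axis. Collar 42 mm diameter at 30 to 36 mm, resting on the stand's top.
- shaft_handle (a point): Centre of the keyed shaft's handle, on its axis, 73 mm above its tip; axes as the shaft's. Blue bar 60 mm long along x, 22 mm wide along y, 36 mm high (55 to 91 mm above the tip), with a yellow mark on its +x (key) half. Below it an 18 mm stem, 19 mm high, down to the collar.
- plain_shaft: Bystander: the same tool with an orange handle, no key and no yellow mark, in the stand's other hole. Origin at the tip, z up, x along its handle. Leave it alone.
- stand: Grey fixed tool stand, 75 mm (x) by 185 mm (y), 45 mm high, with two 34 mm round holes through it at y = +55 and -55 mm. Origin at the centre of its underside, z up.
- winder: Film winder drive unit, fixed to the bench: blue housing 190 mm (x, from -85 to +105) by 150 mm (y), 50 mm high, with a grey cover to 85 mm high at x = 55 to 105 mm and a white film roll on it to 103 mm high. Origin on the bench under the pulley's axis, z up.
- hub_mouth (a point): Centre of the steel hub's upper face, on the pulley's upright axis, 105 mm above the bench. z up; x from the axis to the keyway (red marks). Hub 48 mm across, 27 mm above a 100 mm rim. Bore 22.5 mm diameter; keyway 9 mm wide, reaching 16.5 mm from the axis, full depth. Stiff: 0.8 N m to turn. Shaft tip 30 mm below this point = home, collar on the hub; key not in keyway: it stops about 12 mm below.
- plunger (a joint): Brass spring plunger in the bore, metres pushed down. 0 = up, its top 18 mm below the hub's face; 0.012 = pushed down by a shaft that is fully home; limit 0.013. It resists with about 6 N at 0 and 12 N at 0.012, and pushes the shaft out again when that is released.
- cleaner: Bystander: white bottle with a red cap, 64 mm diameter, 150 mm high. Origin at the centre of its base.
- mug: Bystander: blue mug, 80 mm diameter, 90 mm high. Origin at the centre of its base.
- tape: Bystander: amber roll of tape lying flat, 90 mm diameter, 25 mm high. Origin at the centre of its underside.
- driver: Bystander: screwdriver lying on the bench along its x.
- basket: Bystander: green open basket 120 by 180 mm, 70 mm high. Origin at the centre of its underside.
- rivets: Bystander: clear jar with a steel cap, 60 mm diameter, 70 mm high. Origin at the centre of its base.
Things that resemble listed ones, but are neither listed nor needed, are in the scene too. There is more than one size of the keyed_shaft; the job needs the middle-sized.

How it is judged (in metres and radians):
On the way:
1. the keyed shaft is lifted clear of the stand in the fingers (height (world z) of keyed_shaft above 0.05 m and contact force between the fingers and keyed_shaft above 1 N), for 0.2 s.
At the end, for the whole second after the job is handed in: The shaft is in the hub, key in the keyway (0.3 rad), upright (0.08 rad), centred (4 mm), its tip at least 28 mm below the hub's face (30 is home), the plunger pressed at least 9.5 mm, at rest, and still held by the fingers (over 2 N) (z of keyed_shaft in the frame of hub_mouth below -0.028 m and horizontal distance between keyed_shaft and hub_mouth below 0.004 m and angle between the x axis of keyed_shaft and the x axis of hub_mouth, either way round below 0.3 rad and angle between keyed_shaft's own z axis and vertical below 0.08 rad and value of joint plunger above 0.0095 m and contact force between the fingers and keyed_shaft above 2 N and linear speed of keyed_shaft below 0.02 m/s); the arm keeps its last pose, push and grip.
It fails at once if a bystander is moved by more than 30 mm or tipped (distance of any of cleaner, mug, tape, driver, basket, rivets, plain_shaft from where it was at the start of the episode above 0.03 m or angle between any of cleaner, mug, rivets, plain_shaft's own z axis and vertical above 0.5 rad).
It also fails if it takes over 42 s, if anything falls off the work surface, if the arm or the gripper's body presses on something with over 40 N, if the wrist force passes 120 N, or if a joint passes its speed limit or range.

## Robot

A 6-joint arm with a two-finger parallel gripper is mounted at the origin on the work surface. World frame = base frame: x ahead of the robot, y to its left, z up, the work surface at z = 0. Lengths are in m, angles in degrees, forces in N, time in s.
With the tool pointing down it reaches from about 0.25 to 0.725 m from the base axis. Payload 9.7 kg.
Tool frame: the origin (TCP) lies at the very end of the fingers, on their centre line; the grasp point (between the pads) lies grasp_offset behind it (grasp_offset is the distance from the TCP to the grasp point, in m); z points along the fingers, y is the line along which they close (so a half turn about z gives the same grasp; the last joint's range is limited). The gripper opens to 85 mm and grips with 20 to 120 N. Pads are 22 mm wide; open, the fingers measure 114 mm over their backs; the gripper's body (76 mm by 85 mm) begins 54 mm behind the grasp point. The pads swing forward as they close: fully open they stand 13 mm farther back than shut.
Start: joints at [64.343, 4.979, 10.078, 95.1, 0, 90], TCP at [0.238, 0.496, 0.231] pointing down, gripper open.
Joint ranges: [-179.16, 179.16], [-48.56, 103.87], [-65.8, 70.77], [-126.05, 130.52], [-82.76, 87.17], [-180, 180]. Speed limits (degrees/s): [127.2, 127.2, 147.25, 180, 180, 180].

## Interface

Orientations are given as [roll, pitch, yaw] about the fixed x, y, z axes, in that order (R = Rz(yaw) Ry(pitch) Rx(roll)).
In Python, from workcell import get_obs, camera, calibration, job_done, recognise, cut_out, mark_of, grasp_offset gives the robot as it stands.
- The arm moves only by the tool servo_tool, never from a script. Its argument "moves" is a list of rows, each a list of 3 entries, a list of its own where there are three numbers: the turn, a rotation vector about the tool's x, y, z in degrees, then the shift along the tool's x, y, z in m, then the opening in per cent of the stroke, from 0 (shut) to 100 (fully open). In form: [[[ax, ay, az], [x, y, z], claw], ...]. A call has 1 to 12 rows; each row shifts and turns the commanded pose from where the row before left it, along the tool's axes as they then stand; what a row does not reach is not made up. A row lasts 1/10 s, in which the tool goes at most 50 mm and 8.59 degrees, less where a joint would pass 70% of its speed; a pose out of reach is approached as far as the arm can. A call is refused whole if a number of a shift passes 0.05 or a number of a turn 8.59, either way. A call with a gripper value outside its range is refused whole. The fingers move at their own pace and stop on an object; "force" is the grip in N (left out, the last holds). Time passes only in rows, so rows that do not move let the fingers close. It gives the time, the measured TCP pose, the force, the opening and the grip force at its end, in the units of the state.
- get_obs(): the state, without advancing time (a new reading comes with each control period).
- camera(name): name is "side" or "top"; returns (picture, depth): 480x640x3 uint8, red, green, blue; 480x640 float32, m along the optical axis (not along the pixel's ray), 0 where there is no reading.
- calibration(name): a dict with "camera_matrix" (3x3 intrinsics, pixels), "R" (3x3) and "t" (3): a world point X has camera coordinates R X + t. Camera axes: x right, y down, z forward; pixel columns grow to the right and rows downward; lengths in m; the calibration is good to about 2 mm. A picture is of the moment at which its call begins. calibration takes no time and is no camera call.
- job_done(): hands the job in; it is judged then, once.
Trained networks look in the newest picture that a camera, given by its name, has taken for a name from the list of things; names that differ only in an ending like _2 or _b are one class to them, and where a whole thing is asked for, a point or a joint stands for the part that bears it (a point fixed in the world has none). Each returns a list of dicts, best first, with "score" (0 to 1); they miss things now and then, are a little off and sometimes report something else, mostly with a low value. They report only what shows in the picture. A call takes as long as a camera call. They do not tell look-alikes from the thing itself.
- recognise(name, camera): "xyz" ([x, y, z] in m, in the coordinates of the camera as it stood for that picture, good to about 4 mm: the middle of the surface that is visible of it).
- cut_out(name, camera): "mask" (480x640 bool, what is visible of it).
- mark_of(name, camera): "xyz" ([x, y, z] in m, in the coordinates of the camera as it stood for that picture, good to about 4 mm: a listed point, or the origin of a listed thing).
The state is a dict: "time": time; "q": joint angles; "qd": joint speeds; "joint_efforts": joint torques, N m; "ee_pos": TCP position; "tcp_rot": TCP orientation; "wrist_force": force on the tool from outside, world axes, zero at the start; "torque": the same for the moment, N m; "opening": finger opening in m; "grasp_force": force on a finger pad.
Only numpy, scipy, OpenCV 4.12 (cv2) and the standard library are available. Lean on these libraries where they do the work, as an engineer would, in place of code of your own. Each camera call takes 0.05 s, during which the arm holds its last target. There are 200 camera calls.

## Working session

There is one attempt and no reset: what is moved stays moved. The work goes in short steps, Python scripts to look and compute and a tool call to move; the robot and the scene stay as the last step left them, time stands still between calls to the robot, and variables do not carry over. Pictures are saved under pics/ and viewed, at most 10 in all, crops included, and the job is handed in when it is done.

Besides the shell and the picture viewer there is one more tool, called after ">>>" as name(argument=value, ...), one argument or row to a line, values as JSON. servo_tool: Moves the arm, as the interface text tells. Its arguments: {"type":"object","properties":{"moves":{"type":"array"},"force":{"type":"number"}},"required":["moves"]}

```bash
ls; mkdir -p pics; python3 - <<'E'
from workcell import *
import cv2,numpy as np
print(get_obs(),grasp_offset)
for n in("top","side"):
    p,d=camera(n);cv2.imwrite(f"pics/{n}0.png",p[:,:,::-1]);np.save(f"{n}0.npy",d)
    c=calibration(n);print(n,c)
    for k in("keyed_shaft","plain_shaft","stand","winder"):
        for r in recognise(k,n):
            print(k,np.round(c["R"].T@(np.array(r["xyz"])-c["t"]),3),round(r["score"],2))
    for k in("shaft_handle","hub_mouth"):
        for r in mark_of(k,n):
            print("mark",k,np.round(c["R"].T@(np.array(r["xyz"])-c["t"]),3),round(r["score"],2))
E
```

```text
pics
{'time': 0.0, 'q': array([ 6.43451105e+01,  5.01056800e+00,  1.00356943e+01,  9.50988761e+01,
       -4.09187762e-04,  9.00019733e+01]), 'qd': array([ 0.05478084, -0.04922416,  0.02258955,  0.01006577, -0.14538148,
       -0.10134014]), 'joint_efforts': array([ 7.87475929e-04, -5.20386314e+01,  4.64805400e+01,  1.62004289e-02,
        1.27862822e-04,  8.26559216e-06]), 'ee_pos': array([0.23802993, 0.49558312, 0.23059927]), 'tcp_rot': array([-1.79926250e+02,  4.11727457e-04,  1.54343138e+02]), 'wrist_force': array([0.25372638, 0.42081815, 1.35031624]), 'torque': array([-0.03123161, -0.03532214,  0.01731842]), 'grasp_force': 0.0, 'opening': 0.08523393692862978} 0.0187
top {'camera_matrix': array([[477.20325358,   0.        , 317.88051559],
       [  0.        , 477.20325358, 243.03796809],
       [  0.        ,   0.        ,   1.        ]]), 'R': array([[-4.99882252e-03, -9.99986668e-01, -1.29439018e-03],
       [-9.87378658e-01,  5.14069328e-03, -1.58293902e-01],
       [ 1.58298446e-01,  4.86770112e-04, -9.87391192e-01]]), 't': array([4.55464916e-04, 5.73788519e-01, 1.26340904e+
[... 614 characters left out ...]
      ]]), 'R': array([[ 0.84012938, -0.54234659,  0.00654308],
       [-0.41851539, -0.65588604, -0.62821841],
       [ 0.34500362,  0.52504636, -0.77800953]]), 't': array([-0.49230803,  0.29786089,  1.44467676])}
keyed_shaft [ 0.46  -0.293  0.054] 0.81
keyed_shaft [ 0.424 -0.393  0.125] 0.74
keyed_shaft [ 0.563 -0.305  0.1  ] 0.72
keyed_shaft [0.386 0.42  0.023] 0.51
plain_shaft [ 0.558 -0.201  0.098] 0.55
stand [ 0.545 -0.253  0.046] 0.66
winder [0.545 0.141 0.051] 0.81
mark shaft_handle [ 0.432 -0.386  0.107] 0.97
mark shaft_handle [ 0.574 -0.3    0.088] 0.94
mark shaft_handle [ 0.462 -0.296  0.049] 0.52
mark shaft_handle [ 0.456 -0.506 -0.002] 0.18
mark hub_mouth [0.552 0.17  0.105] 0.9
```

View pics/top0.png

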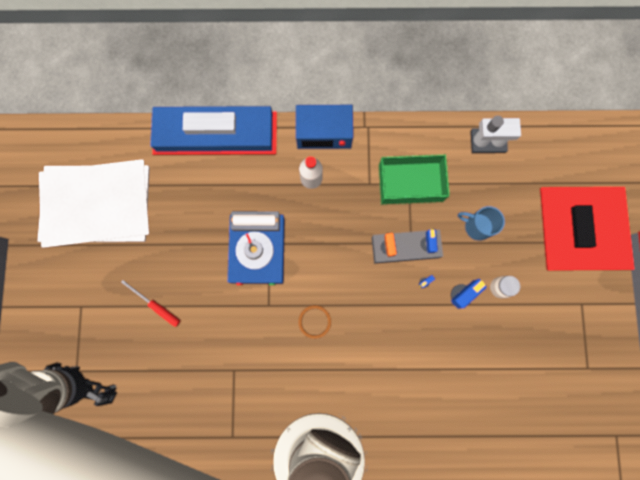

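View pics/side0.png

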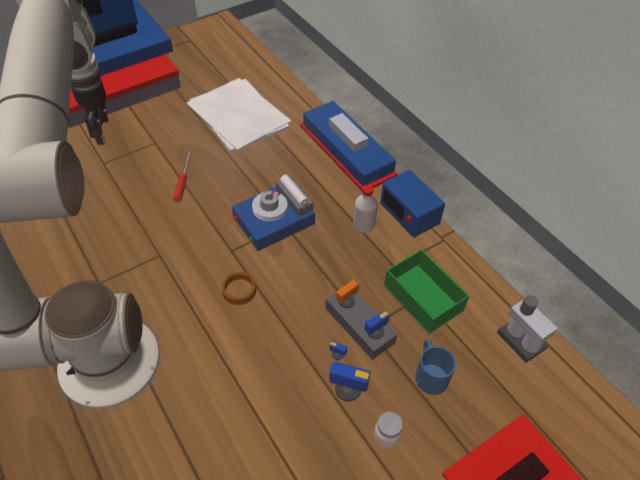

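Top picture: the blue-handled candidates are in the stand at (432,240), on a dark base at (468,293, bigger), and a tiny one at (427,281). The orange plain shaft is at (390,244) and the hub at (254,250). I choose the one in the stand, which is the middle size, and check it in a crop together with the hub.

```bash
python3 - <<'E'
import cv2,numpy as np
t=cv2.imread("pics/top0.png");s=cv2.imread("pics/side0.png")
f=lambda im,x,y,w,h:cv2.resize(im[y-h:y+h,x-w:x+w],(400,300),interpolation=cv2.INTER_CUBIC)
o=np.vstack([np.hstack([f(t,432,258,64,48),f(t,255,248,40,30)]),np.hstack([f(s,365,335,64,48),f(s,270,205,40,30)])])
cv2.imwrite("pics/crop1.png",o)
E
```

```text
(no output)
```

View pics/crop1.png

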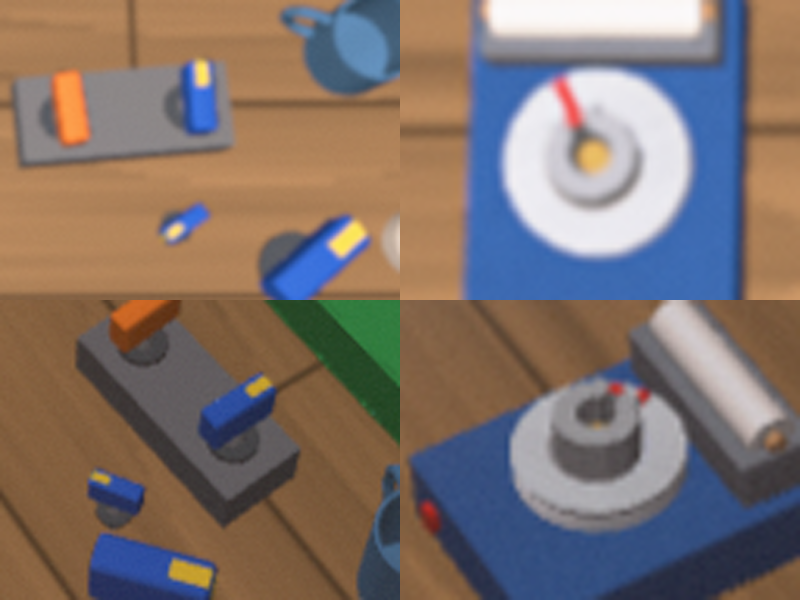

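The crop confirms the mid-sized shaft in the stand: blue handle at top (432,240), yellow end pointing away (+x). The hub's red mark points up and slightly left at top (250,238). Next I measure both poses.

```bash
cat > h.py <<'E'
import cv2,numpy as np
from workcell import *
from scipy.optimize import minimize
def cloud(n,d):
    c=calibration(n);K=c["camera_matrix"];v,u=np.mgrid[:480,:640]
    P=np.stack([(u-K[0,2])/K[0,0]*d,(v-K[1,2])/K[1,1]*d,d],-1)
    W=(P-c["t"])@c["R"];W[d==0]=9;return W
def proj(n,X):
    c=calibration(n);P=(c["R"]@np.asarray(X).T).T+c["t"];p=P@c["camera_matrix"].T;return p[:,:2]/p[:,2:]
def box(x,y,a,zc,lx=.06,ly=.022,lz=.036):
    s=np.array([[i,j,k] for i in(-.5,.5) for j in(-.5,.5) for k in(-.5,.5)])*[lx,ly,lz]
    c,q=np.cos(a),np.sin(a);return s@np.array([[c,q,0],[-q,c,0],[0,0,1]])+[x,y,zc]
def hullmask(n,X,S=4,r=None):
    p=cv2.convexHull(proj(n,X).astype(np.float32))[:,0]
    m=np.zeros((480*S,640*S),np.uint8);cv2.fillPoly(m,[np.round((p+.5)*S*16).astype(np.int32)],255,shift=4)
    return cv2.resize(m,(640,480),interpolation=cv2.INTER_AREA)/255.
def handle_mask(img,uv,r=26):
    hsv=cv2.cvtColor(img,cv2.COLOR_RGB2HSV);h,s,v=[hsv[...,i].astype(int) for i in range(3)]
    b=((h>105)&(h<125)&(s>140))|((h>20)&(h<32)&(s>130)&(v>140))
    m=np.zeros_like(b);x,y=np.int32(uv);m[y-r:y+r,x-r:x+r]=b[y-r:y+r,x-r:x+r]
    k,l,st,_=cv2.connectedComponentsWithStats(m.astype(np.uint8));i=1+np.argmax(st[1:,4]);return l==i
E
python3 - <<'E'
from h import *
im={n:cv2.imread(f"pics/{n}0.png")[:,:,::-1].copy() for n in("top","side")};D={n:np.load(n+"0.npy") for n in im}
M={n:handle_mask(im[n],proj(n,[[.573,-.302,.088]])[0]) for n in im}
def fit(ns):
    f=lambda p:sum(np.abs(hullmask(n,box(p[0],p[1],p[2],.088))-M[n]).sum() for n in ns)
    best=min((minimize(f,[.573,-.302,a],method="Nelder-Mead",options=dict(initial_simplex=[[.573,-.302,a],[.579,-.302,a],[.573,-.296,a],[.573,-.302,a+.2]])) for a in(-.2,.1,.4)),key=lambda r:r.fun)
    print(ns,np.round(best.x[:2],4),np.degrees(best.x[2]),best.fun,[M[n].sum() for n in ns])
for ns in(["top"],["side"],["top","side"]):fit(ns)
for n in im:
    W=cloud(n,D[n]);hsv=cv2.cvtColor(im[n],cv2.COLOR_RGB2HSV)
    near=np.hypot(W[...,0]-.552,W[...,1]-.167)
    top=(abs(W[...,2]-.105)<.006)&(near<.03)
    rim=(abs(W[...,2]-.078)<.006)&(near<.07)&(hsv[...,1]<60)
    for nm,m in(("hub",top),("rim",rim)):
        (c,r)=cv2.minEnclosingCircle(W[m][:,:2].astype(np.float32));print(n,nm,np.round(c,4),round(r,4),m.sum(),W[m][:,2].mean(),W[m][:,:2].mean(0))
    red=((hsv[...,0]<8)|(hsv[...,0]>172))&(hsv[...,1]>120)&(near<.052)&(W[...,2]>.06)
    for w in W[red]: print(np.round(w,3),end=" ")
    print()
E
```

```text
['top'] [ 0.5721 -0.3015] 9.447337950095475 131.94509803921568 [np.int64(150)]
['side'] [ 0.5743 -0.2974] 11.707277560751491 148.2627450980392 [np.int64(236)]
['top', 'side'] [ 0.5716 -0.2994] 13.013379684039654 287.5882352941176 [np.int64(150), np.int64(236)]
top hub [0.5512 0.1689] 0.0254 213 0.10481682620820357 [0.54972615 0.16895919]
top rim [0.5627 0.1674] 0.061 785 0.07804367763846962 [0.55393182 0.16780417]
[0.595 0.188 0.076] [0.592 0.188 0.077] [0.589 0.187 0.078] [0.589 0.185 0.076] [0.586 0.187 0.078] [0.586 0.185 0.078] [0.584 0.185 0.076] [0.583 0.182 0.078] [0.58  0.185 0.079] [0.581 0.182 0.077] [0.577 0.181 0.083] [0.573 0.175 0.108] [0.571 0.178 0.105] [0.57  0.175 0.107] [0.568 0.178 0.105] [0.568 0.175 0.107] 
side hub [0.5513 0.1691] 0.0272 176 0.10519598628439507 [0.5501501  0.16831784]
side rim [0.562  0.1662] 0.0618 507 0.07876025756643533 [0.55392636 0.16160017]
[0.569 0.182 0.108] [0.572 0.182 0.107] [0.57  0.185 0.101] [0.57  0.179 0.106] [0.594 0.194 0.079] [0.59  0.188 0.082] [0.594 0.188 0.08 ]
```

```bash
python3 - <<'E'
from h import *
im={n:cv2.imread(f"pics/{n}0.png")[:,:,::-1].copy() for n in("top","side")};D={n:np.load(n+"0.npy") for n in im}
for n in im:
    W=cloud(n,D[n]);u,v=np.int32(proj(n,[[.573,-.3,.088]])[0]);m=handle_mask(im[n],(u,v));hm=hullmask(n,box(.572,-.3,.2,.088))
    print(n,u,v,hm.sum());hsv=cv2.cvtColor(im[n],cv2.COLOR_RGB2HSV)
    for y in range(v-20,v+20,2):print(y,' '.join('%d%d:%3d/%3d/%3d'%(m[y,x],hm[y,x]>.5,*hsv[y,x]) for x in range(u-16,u+17,3)))
    P=W[(abs(W[...,2]-.106)<.006)&(np.hypot(W[...,0]-.573,W[...,1]+.3)<.045)]
    r=cv2.minAreaRect((P[:,:2]*1000).astype(np.float32));print(len(P),P.mean(0),r)
E
```

```text
top 429 240 286.69803921568626
220 00: 14/125/170 00: 14/125/179 00: 14/126/180 00: 14/126/180 00: 14/125/179 00: 15/126/178 00: 14/127/177 00: 14/125/178 00: 15/127/177 00: 14/124/177 00: 15/127/177
222 00: 14/127/165 00: 14/124/168 00: 14/125/167 00: 14/126/168 00: 14/127/167 00: 14/125/165 00: 14/125/167 00: 14/126/164 00: 14/125/165 00: 14/125/163 00: 14/126/164
224 00: 14/125/163 00: 14/125/165 00: 14/124/166 00: 14/127/165 00: 14/124/165 00: 14/124/163 00: 14/125/163 00: 14/125/163 00: 14/125/163 00: 14/126/162 00: 14/126/164
226 00: 14/126/164 00: 14/125/167 00: 14/127/165 00: 14/125/165 00: 14/125/165 00: 14/127/165 00: 14/124/166 00: 15/128/164 00: 14/126/166 00: 14/124/166 00: 14/126/166
228 00: 14/127/163 00: 14/127/165 00: 14/127/166 00: 14/126/168 00: 14/127/166 00: 13/113/163 00: 17/129/178 00: 13/104/154 00: 14/115/166 00: 14/122/165 00: 14/126/166
230 00: 14/116/162 00: 13/110/163 00: 13/100/160 00: 13/ 91/160 01: 11/ 78/153 01:119/ 98/166 01: 22/129/233 00: 10/ 43/183 00:  2/ 25/141 00: 13/ 95/159 00: 15/127/163
232 00:  9/ 35/146 00:  5/ 21/143 00:  3/ 19/144 01:  4
[... 5310 characters left out ...]
/ 65 00:160/  8/ 98 00:156/ 13/ 96 00:162/ 13/ 97
336 00:162/ 13/ 95 00:165/ 11/ 97 00:163/ 18/ 99 01:170/ 13/ 60 00:120/  4/ 70 00:120/  4/ 71 00:158/ 15/ 68 00: 10/ 11/ 72 00:168/ 13/ 98 00:  0/  8/ 97 00:165/ 16/ 96
338 00:  8/ 15/ 69 00:165/ 11/ 96 00:162/ 13/ 97 00:168/ 14/ 89 00:  0/ 11/ 67 00:168/ 20/ 64 00:165/ 15/ 67 00:160/ 16/ 95 00:156/ 13/ 97 00:168/ 13/ 97 00:174/ 16/ 81
340 00:176/ 29/ 61 00:174/ 14/ 89 00:160/ 16/ 97 00:156/ 13/ 96 00:165/ 11/ 97 00:168/ 13/ 99 00:162/ 13/ 98 00:165/ 11/ 97 00:162/ 13/ 98 00:170/ 18/ 85 00:  5/ 28/ 55
206 [ 0.56905347 -0.30165329  0.10619235] ((569.7049560546875, -300.8438415527344), (59.409523010253906, 23.57526969909668), 1.146865963935852)
```

```bash
python3 - <<'E'
from h import *
im={n:cv2.imread(f"pics/{n}0.png")[:,:,::-1].copy() for n in("top","side")};D={n:np.load(n+"0.npy") for n in im}
def soft(img,uv,r=28):
    hsv=cv2.cvtColor(img,cv2.COLOR_RGB2HSV);h,s,v=[hsv[...,i].astype(int) for i in range(3)]
    b=((h>105)&(h<122)&(s>70))|((h>16)&(h<32)&(s>55)&(v>180))
    m=np.zeros(b.shape,np.uint8);x,y=np.int32(uv);m[y-r:y+r,x-r:x+r]=b[y-r:y+r,x-r:x+r]
    m=cv2.morphologyEx(m,cv2.MORPH_CLOSE,np.ones((3,3)))
    k,l,st,_=cv2.connectedComponentsWithStats(m);i=1+np.argmax(st[1:,4]);return l==i
M={n:soft(im[n],proj(n,[[.573,-.302,.088]])[0]) for n in im}
for ns in(["top"],["side"],["top","side"]):
    f=lambda p:sum(np.abs(hullmask(n,box(p[0],p[1],p[2],.088))-M[n]).sum() for n in ns)
    b=min((minimize(f,[.57,-.301,a],method="Nelder-Mead",options=dict(initial_simplex=[[.57,-.301,a],[.576,-.301,a],[.57,-.295,a],[.57,-.301,a+.1]])) for a in(-.1,.02,.15)),key=lambda r:r.fun)
    print(ns,np.round(b.x[:2],4),np.degrees(b.x[2]),b.fun,[M[n].sum() for n in ns])
C=np.array([.5512,.169])
for n in im:
    W=cloud(n,D[n]);P=W[(abs(W[...,2]-.106)<.005)&(np.hypot(W[...,0]-.573,W[...,1]+.3)<.045)][:,:2]
    e,v=np.linalg.eigh(np.cov(P.T));print("pca",np.degrees(np.arctan(v[1,1]/v[0,1])),e)
    hsv=cv2.cvtColor(im[n],cv2.COLOR_RGB2HSV);near=np.hypot(*np.moveaxis(W[...,:2]-C,-1,0))
    red=((hsv[...,0]<8)|(hsv[...,0]>172))&(hsv[...,1]>100)&(near<.06)&(W[...,2]>.06)
    R=W[red];print("red",np.degrees(np.arctan2(R[:,1]-C[1],R[:,0]-C[0])).round())
    # rim circle fit: hull of rim points excluding cover side
    m=(abs(W[...,2]-.078)<.004)&(near<.058)&(W[...,0]<.59)&(hsv[...,1]<50);R=W[m]
    h=cv2.convexHull((R[:,:2]*1000).astype(np.float32))[:,0];h=h[h[:,0]<580]
    A=np.c_[2*h,np.ones(len(h))];s=np.linalg.lstsq(A,(h**2).sum(1),rcond=None)[0];print("rim",s[:2],np.sqrt(s[2]+s[:2]@s[:2]))
E
```

```text
['top'] [ 0.5714 -0.3031] -0.6234397536427836 34.32156862745098 [np.int64(252)]
['side'] [ 0.5708 -0.2986] 6.424171015570112 58.886274509803926 [np.int64(337)]
['top', 'side'] [ 0.5713 -0.3004] 4.516383101967093 130.39607843137256 [np.int64(252), np.int64(337)]
pca 1.5891053830012285 [3.90660580e-05 2.94193736e-04]
red [24. 28. 25. 22. 26. 23. 28. 24. 20. 26. 22. 28. 24. 19. 31. 25. 15. 31.
 25. 17. 28. 20.]
rim [550.39425087 169.18097945] 48.300311864415335
pca 3.524567773339488 [4.02308871e-05 2.86611488e-04]
red [37. 32. 41. 28. 31. 26. 25.]
rim [551.03305062 171.32552479] 48.92171518242695
```

>>> servo_tool(
  moves=[
    [[0,0,8.5],[0,0,0],100],
    [[0,0,8.5],[0,0,0],100],
    [[0,0,8.5],[0,0,0],100],
    [[0,0,8.5],[0,0,0],100],
    [[0,0,8.5],[0,0,0],100],
    [[0,0,8.5],[0,0,0],100],
    [[0,0,8.5],[0,0,0],100],
    [[0,0,8.5],[0,0,0],100],
    [[0,0,8.5],[0,0,0],100],
    [[0,0,8.5],[0,0,0],100],
    [[0,0,8.5],[0,0,0],100],
    [[0,0,8.5],[0,0,0],100],
  ],
)

```text
time: 1.9
ee_pos: [0.2848, 0.4677, 0.2312]
tcp_rot: [-177.5, 0.2, 57.5]
wrist_force: [0.8, 0.5, 0.5]
opening: 0.0853
grasp_force: 0.0
```

>>> servo_tool(
  moves=[
    [[0,0,8.5],[0,0,0],100],
    [[0,0,8.5],[0,0,0],100],
    [[0,0,8.5],[0,0,0],100],
    [[0,0,8.5],[0,0,0],100],
    [[0,0,8.5],[0,0,0],100],
    [[0,0,7.3],[0,0,0],100],
    [[0,0,0],[0,0,0],100],
  ],
)

```text
time: 2.6
ee_pos: [0.434, 0.2893, 0.2313]
tcp_rot: [-168.9, 5.9, 27.7]
wrist_force: [-0.1, 0.8, -0.8]
opening: 0.0851
grasp_force: 0.0
```

```bash
python3 - <<'E'
from workcell import *
o=get_obs();print(o["q"],o["ee_pos"],o["tcp_rot"],o["time"])
E
```

```text
[ 27.6248574    6.51542596  10.89724826 100.27157758  11.13803389
 179.94366149] [0.4340355  0.28928607 0.23132485] [-168.8562691     5.87886944   27.68042701] 2.6
```

```bash
cat > go.py <<'E'
import sys,numpy as np
from scipy.spatial.transform import Rotation as R
from workcell import get_obs
def rel(p,yaw):
    o=get_obs();A=R.from_euler("xyz",o["tcp_rot"],degrees=True);B=R.from_euler("xyz",[180,0,yaw],degrees=True)
    d=np.array(p)-o["ee_pos"]
    print("now",np.round(o["ee_pos"],4),np.round(o["tcp_rot"],2),"q6",round(o["q"][5],1),"t",o["time"],"F",np.round(o["wrist_force"],1))
    print("turn",np.round((A.inv()*B).as_rotvec(degrees=True),2),"shift now-axes",np.round(A.inv().apply(d),4),"shift target-axes",np.round(B.inv().apply(d),4))
if __name__=="__main__":
    a=list(map(float,sys.argv[1:]));rel(a[:3],a[3])
E
python3 go.py .57 -.301 .18 27.7;python3 go.py .57 -.301 .18 182.5
```

```text
now [0.434  0.2893 0.2313] [-168.86    5.88   27.68] q6 179.9 t 2.6 F [-0.1  0.8 -0.8]
turn [-11.13   5.86  -0.59] shift now-axes [-0.1477  0.5878 -0.0477] shift target-axes [-0.154   0.5858  0.0513]
now [0.434  0.2893 0.2313] [-168.86    5.88   27.68] q6 179.9 t 2.6 F [-0.1  0.8 -0.8]
turn [ -11.29  -13.29 -154.56] shift now-axes [-0.1477  0.5878 -0.0477] shift target-axes [-0.1101 -0.5957  0.0513]
```

Turn back the other way to keep joint 6 mid-range. I level the tool first, then yaw.

>>> servo_tool(
  moves=[
    [[-5.5,3,-0.3],[0,0,0],100],
    [[-5.6,2.9,-0.3],[0,0,0],100],
    [[0,0,-8.5],[0,0,0],100],
    [[0,0,-8.5],[0,0,0],100],
    [[0,0,-8.5],[0,0,0],100],
    [[0,0,-8.5],[0,0,0],100],
    [[0,0,0],[0,0,0],100],
  ],
)

```text
time: 3.3
ee_pos: [0.4454, 0.2691, 0.2319]
tcp_rot: [-179.0, -0.8, 64.6]
wrist_force: [0.7, -0.6, 0.4]
opening: 0.0849
grasp_force: 0.0
```

```bash
python3 go.py .57 -.301 .18 182.5
```

```text
now [0.4454 0.2691 0.2319] [-179.01   -0.84   64.61] q6 145.8 t 3.3 F [ 0.7 -0.6  0.4]
turn [   0.25   -1.53 -117.88] shift now-axes [-0.4623  0.3577  0.0389] shift target-axes [-0.0996 -0.575   0.0519]
```

>>> servo_tool(
  moves=[
    [[0,0,-8.5],[0,0,0],100],
    [[0,0,-8.5],[0,0,0],100],
    [[0,0,-8.5],[0,0,0],100],
    [[0,0,-8.5],[0,0,0],100],
    [[0,0,-8.5],[0,0,0],100],
    [[0,0,-8.5],[0,0,0],100],
    [[0,0,-8.5],[0,0,0],100],
    [[0,0,-8.5],[0,0,0],100],
    [[0,0,-8.5],[0,0,0],100],
    [[0,0,-8.5],[0,0,0],100],
    [[0,0,-8.5],[0,0,0],100],
    [[0,0,-8.5],[0,0,0],100],
  ],
)

```text
time: 4.5
ee_pos: [0.4455, 0.2689, 0.2318]
tcp_rot: [179.0, -0.8, 166.5]
wrist_force: [0.6, 0.5, 0.4]
opening: 0.0855
grasp_force: 0.0
```

```bash
python3 go.py .57 -.301 .18 182.5
```

```text
now [0.4455 0.2689 0.2318] [178.98  -0.8  166.53] q6 43.9 t 4.5 F [0.6 0.5 0.4]
turn [  1.12  -0.65 -15.98] shift now-axes [-0.2545 -0.526   0.0389] shift target-axes [-0.0995 -0.5748  0.0518]
```

>>> servo_tool(
  moves=[
    [[0.6,-0.3,-8],[0,0,0],100],
    [[0.5,-0.3,-8],[0,0,0],100],
    [[0,0,0],[-0.0083,-0.0479,0],80],
    [[0,0,0],[-0.0083,-0.0479,0],80],
    [[0,0,0],[-0.0083,-0.0479,0],80],
    [[0,0,0],[-0.0083,-0.0479,0],80],
    [[0,0,0],[-0.0083,-0.0479,0],80],
    [[0,0,0],[-0.0083,-0.0479,0],80],
    [[0,0,0],[-0.0083,-0.0479,0],80],
    [[0,0,0],[-0.0083,-0.0479,0],80],
    [[0,0,0],[-0.0083,-0.0479,0],80],
    [[0,0,0],[-0.0083,-0.0479,0],80],
  ],
)

```text
time: 5.7
ee_pos: [0.5492, -0.2082, 0.2316]
tcp_rot: [180.0, -0.0, -177.8]
wrist_force: [0.3, 1.1, 0.2]
opening: 0.0682
grasp_force: 0.0
```

```bash
python3 go.py .57 -.301 .18 182.5
```

```text
now [ 0.5492 -0.2082  0.2316] [ 1.7998e+02 -3.0000e-02 -1.7784e+02] q6 -22.9 t 5.7 F [0.3 1.1 0.2]
turn [ 0.02 -0.03 -0.34] shift now-axes [-0.0174 -0.0935  0.0516] shift target-axes [-0.0168 -0.0936  0.0516]
```

>>> servo_tool(
  moves=[
    [[0,0,0],[-0.0084,-0.045,0.01],80],
    [[0,0,0],[-0.006,-0.035,0.02],80],
    [[0,0,0],[0,0,0.02],80],
    [[0,0,0],[0,0,0],80],
    [[0,0,0],[0,0,0],80],
  ],
)

```text
time: 6.2
ee_pos: [0.5666, -0.2852, 0.1817]
tcp_rot: [180.0, -0.1, -177.7]
wrist_force: [0.3, -0.1, 0.3]
opening: 0.0683
grasp_force: 0.0
```

```bash
python3 go.py .57 -.301 .07 182.5
```

```text
now [ 0.5666 -0.2852  0.1817] [ 1.7995e+02 -9.0000e-02 -1.7769e+02] q6 -29.0 t 6.2 F [ 0.3 -0.1  0.3]
turn [ 0.05 -0.09 -0.19] shift now-axes [-0.003  -0.016   0.1117] shift target-axes [-0.0027 -0.0159  0.1117]
```

>>> servo_tool(
  moves=[
    [[0,0,0],[-0.003,-0.016,0],80],
    [[0,0,0],[0,0,0.02],80],
    [[0,0,0],[0,0,0.03],80],
    [[0,0,0],[0,0,0.03],80],
    [[0,0,0],[0,0,0.02],80],
    [[0,0,0],[0,0,0.012],80],
    [[0,0,0],[0,0,0],80],
  ],
)

```text
time: 6.9
ee_pos: [0.5701, -0.3007, 0.0693]
tcp_rot: [180.0, -0.1, -177.6]
wrist_force: [0.0, 0.5, 0.8]
opening: 0.0683
grasp_force: 0.0
```

```bash
python3 go.py .57 -.301 .07 182.5; python3 - <<'E'
from h import *
o=[]
for n in("side","top"):
    p,d=camera(n);u,v=np.int32(proj(n,[[.57,-.3,.1]])[0]);o.append(cv2.resize(p[v-40:v+40,u-50:u+50,::-1],(400,320),interpolation=3))
cv2.imwrite("pics/g1.png",np.hstack(o))
E
```

```text
now [ 0.5701 -0.3007  0.0693] [ 1.7995e+02 -1.0000e-01 -1.7756e+02] q6 -30.2 t 6.9 F [0.  0.5 0.8]
turn [ 0.05 -0.1  -0.06] shift now-axes [ 0.0001 -0.0003 -0.0007] shift target-axes [ 0.0001 -0.0003 -0.0007]
```

View pics/g1.png

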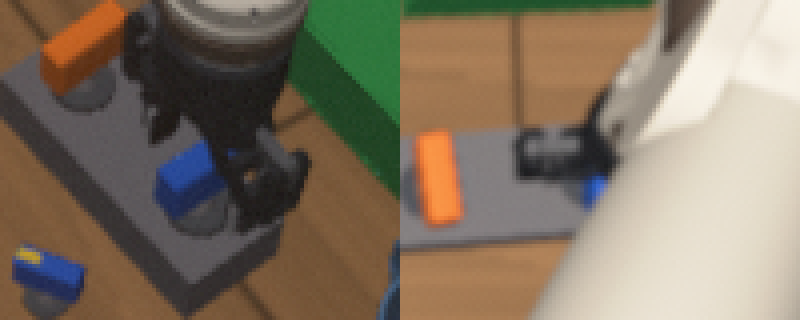

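The fingers straddle the blue handle (side crop at about (190,180)), clear of the orange one. Closing firmly.

>>> servo_tool(
  moves=[
    [[0,0,0],[0,0,0],10],
    [[0,0,0],[0,0,0],10],
    [[0,0,0],[0,0,0],10],
    [[0,0,0],[0,0,0],10],
    [[0,0,0],[0,0,0],10],
    [[0,0,0],[0,0,0],10],
  ],
  force=80,
)

```text
time: 7.6
ee_pos: [0.5705, -0.3019, 0.0703]
tcp_rot: [-180.0, 0.0, -177.6]
wrist_force: [1.2, -0.7, 5.3]
opening: 0.0215
grasp_force: 78.7
```

>>> servo_tool(
  moves=[
    [[0,0,0],[0,0,-0.01],10],
    [[0,0,0],[0,0,-0.02],10],
    [[0,0,0],[0,0,-0.04],10],
    [[0,0,0],[0,0,-0.04],10],
    [[0,0,0],[0,0,-0.025],10],
    [[0,0,0],[0,0,0],10],
  ],
)

```text
time: 8.2
ee_pos: [0.5713, -0.3022, 0.2091]
tcp_rot: [-179.9, 0.2, -177.6]
wrist_force: [0.4, 0.1, -0.3]
opening: 0.0211
grasp_force: 78.3
```

```bash
python3 go.py .551 .1695 .205 205
```

```text
now [ 0.5713 -0.3022  0.2091] [-179.85    0.23 -177.58] q6 -30.3 t 8.2 F [ 0.4  0.1 -0.3]
turn [ -0.19   0.2  -22.58] shift now-axes [4.000e-04 4.722e-01 2.900e-03] shift target-axes [-0.181   0.4361  0.0041]
```

>>> servo_tool(
  moves=[
    [[0,0,0],[0,0.03,0],10],
    [[0,0,0],[0,0.047,0],10],
    [[0,0,0],[0,0.047,0],10],
    [[0,0,0],[0,0.047,0],10],
    [[0,0,0],[0,0.047,0],10],
    [[0,0,0],[0,0.047,0],10],
    [[0,0,0],[0,0.047,0],10],
    [[0,0,0],[0,0.047,0],10],
    [[0,0,0],[0,0.047,0],10],
    [[0,0,0],[0,0.04,0],10],
    [[0,0,0],[0,0.02,0],10],
    [[0,0,0],[0,0,0],10],
  ],
)

```text
time: 9.4
ee_pos: [0.5497, 0.1663, 0.203]
tcp_rot: [180.0, -0.2, -177.4]
wrist_force: [1.1, -0.8, -1.2]
opening: 0.0208
grasp_force: 78.6
```

>>> servo_tool(
  moves=[
    [[0,0,-7.5],[0,0,0],10],
    [[0,0,-7.5],[0,0,0],10],
    [[0,0,-7.5],[0,0,0],10],
    [[0,0,0],[0,0,0],10],
    [[0,0,0],[0,0,0],10],
  ],
)

```text
time: 9.9
ee_pos: [0.5505, 0.1632, 0.204]
tcp_rot: [179.9, -0.1, -155.3]
wrist_force: [0.9, -0.2, -2.4]
opening: 0.0216
grasp_force: 78.4
```

```bash
python3 go.py .551 .1695 .205 205; python3 - <<'E'
from h import *
o=[]
for n in("side","top"):
    p,d=camera(n);np.save(n+"2.npy",d);cv2.imwrite(f"pics/{n}2.png",p[:,:,::-1]);u,v=np.int32(proj(n,[[.551,.17,.15]])[0]);o.append(cv2.resize(p[v-40:v+40,u-50:u+50,::-1],(400,320),interpolation=3))
cv2.imwrite("pics/g2.png",np.hstack(o))
E
```

```text
now [0.5505 0.1632 0.204 ] [ 1.7995e+02 -1.1000e-01 -1.5533e+02] q6 -8.2 t 9.9 F [ 0.9 -0.2 -2.4]
turn [ 0.05 -0.11 -0.33] shift now-axes [-0.0031  0.0055 -0.001 ] shift target-axes [-0.0031  0.0055 -0.001 ]
```

View pics/g2.png

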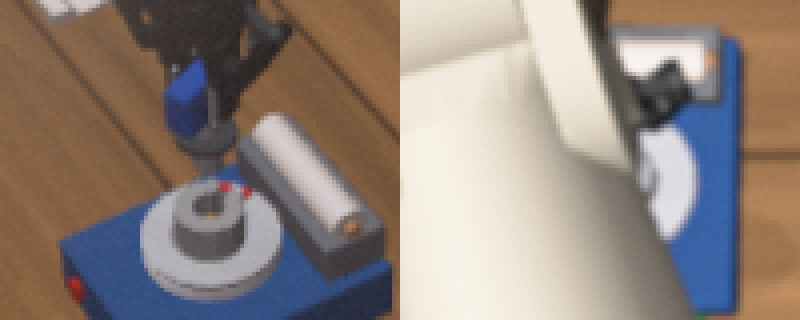

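```bash
python3 - <<'E'
from h import *
im=cv2.imread("pics/side2.png");D=np.load("side2.npy");W=cloud("side",D)
T=np.array([.5505,.1632,.204])
for nm,p in(("tip",T-[0,0,.055]),("nose6",T-[0,0,.049]),("key",T-[0,0,.034]),("collar",T-[0,0,.022]),("hub",[.551,.1695,.105])):
    print(nm,proj("side",[p])[0].round(1))
c=calibration("side");ex=c["R"][0]  # cam x
z0=T[2]-.055
for z in(z0+.006,z0+.009,z0+.033):
    u,v=proj("side",[[*T[:2],z]])[0];v=int(round(v));u=int(u)
    print("row",v,[(x,int(im[v,x].mean()),round(float(D[v,x]),3)) for x in range(u-15,u+16)])
# hub top points and shaft surface points by depth
m=(abs(W[...,2]-.105)<.005)&(np.hypot(W[...,0]-.551,W[...,1]-.17)<.032);v,u=np.nonzero(m);print("hub uv extents",u.min(),u.max(),v.min(),v.max(),u.mean())
v0=int(proj("side",[[.551,.1695,.105]])[0][1])
for r in range(v0-4,v0+5,2):
    uu=np.nonzero(m[r])[0];print(r,uu.min(),uu.max())
E
```

```text
tip [269.  188.5]
nose6 [268.9 187. ]
key [268.6 183.1]
collar [268.4 179.9]
hub [268.8 198.2]
row 187 [(253, 86, 1.814), (254, 74, 1.818), (255, 77, 1.813), (256, 90, 1.81), (257, 97, 1.803), (258, 102, 1.811), (259, 104, 1.809), (260, 103, 1.817), (261, 101, 1.81), (262, 100, 1.811), (263, 98, 1.806), (264, 97, 1.807), (265, 89, 1.595), (266, 85, 1.588), (267, 86, 1.592), (268, 84, 1.586), (269, 80, 1.596), (270, 77, 1.595), (271, 68, 1.596), (272, 70, 1.597), (273, 88, 1.806), (274, 92, 1.813), (275, 89, 1.744), (276, 75, 1.723), (277, 66, 1.716), (278, 68, 1.715), (279, 68, 1.708), (280, 91, 1.694), (281, 106, 1.694), (282, 111, 1.694), (283, 112, 1.702)]
row 186 [(253, 70, 1.814), (254, 72, 1.811), (255, 84, 1.811), (256, 97, 1.82), (257, 100, 1.813), (258, 104, 1.82), (259, 104, 1.812), (260, 100, 1.81), (261, 102, 1.807), (262, 98, 1.815), (263, 96, 1.809), (264, 91, 1.81), (265, 86, 1.592), (266, 84, 1.593), (267, 87, 1.586), (268, 86, 1.582), (269, 83, 1.592), (270, 77, 1.591), (271, 68, 1.588), (272, 72, 1.598), (273, 91, 1.818), (274, 97, 1.814), (275, 98, 1.813), (276, 80, 1.722), (277, 68, 1.712), (278, 70, 1.708), (279, 87, 1.704), (280, 103, 1.691), (281, 109, 1.7), (282, 112, 1.695), (283, 106, 1.695)]
row 180 [(253, 102, 1.828), (254, 104, 1.833), (255, 102, 1.836), (256, 101, 1.835), (257, 99, 1.838), (258, 96, 1.835), (259, 94, 1.827), (260, 82, 1.826), (261, 75, 1.576), (262, 71, 1.547), (263, 68, 1.542), (264, 68, 1.537), (265, 68, 1.546), (266, 79, 1.574), (267, 85, 1.569), (268, 85, 1.563), (269, 80, 1.569), (270, 75, 1.574), (271, 73, 1.577), (272, 75, 1.572), (273, 73, 1.575), (274, 72, 1.576), (275, 61, 1.571), (276, 79, 1.824), (277, 99, 1.707), (278, 108, 1.713), (279, 112, 1.708), (280, 143, 1.706), (281, 167, 1.703), (282, 181, 1.691), (283, 192, 1.689)]
hub uv extents 260 277 191 205 268.49397590361446
194 262 277
196 260 277
198 260 276
200 260 277
202 261 276
```

>>> servo_tool(
  moves=[
    [[0,0,-0.3],[-0.003,0.0055,0],10],
    [[0,0,0],[0,0,0.02],10],
    [[0,0,0],[0,0,0.015],10],
    [[0,0,0],[0,0,0],10],
    [[0,0,0],[0,0,0],10],
  ],
)

```text
time: 10.5
ee_pos: [0.5509, 0.1704, 0.1699]
tcp_rot: [179.9, -0.1, -154.8]
wrist_force: [0.2, 0.2, -1.4]
opening: 0.0208
grasp_force: 78.4
```

```bash
python3 go.py .551 .1695 .16 205
```

```text
now [0.5509 0.1704 0.1699] [ 1.7995e+02 -7.0000e-02 -1.5480e+02] q6 -8.0 t 10.5 F [ 0.2  0.2 -1.4]
turn [ 0.05 -0.07  0.2 ] shift now-axes [ 0.0003 -0.0009  0.0099] shift target-axes [ 0.0003 -0.0009  0.0099]
```

Tip is now about 10 mm above the hub. I lower it gently, with small steps at contact.

>>> servo_tool(
  moves=[
    [[0,0,0],[0,-0.0008,0.005],10],
    [[0,0,0],[0,0,0.005],10],
    [[0,0,0],[0,0,0.003],10],
    [[0,0,0],[0,0,0.002],10],
    [[0,0,0],[0,0,0.001],10],
  ],
)

```text
time: 11.0
ee_pos: [0.5513, 0.1694, 0.1534]
tcp_rot: [179.9, -0.1, -154.8]
wrist_force: [0.1, -0.2, -2.1]
opening: 0.0214
grasp_force: 78.4
```

>>> servo_tool(
  moves=[
    [[0,0,0],[0,0,0.002],10],
    [[0,0,0],[0,0,0.002],10],
    [[0,0,0],[0,0,0],10],
  ],
)

```text
time: 11.3
ee_pos: [0.5512, 0.1694, 0.1493]
tcp_rot: [179.9, -0.1, -154.8]
wrist_force: [0.4, 0.5, -1.4]
opening: 0.021
grasp_force: 78.4
```

>>> servo_tool(
  moves=[
    [[0,0,0],[0,0,0.002],10],
    [[0,0,0],[0,0,0.002],10],
    [[0,0,0],[0,0,0.001],10],
    [[0,0,0],[0,0,0],10],
  ],
)

```text
time: 11.7
ee_pos: [0.5512, 0.1694, 0.1443]
tcp_rot: [179.9, -0.1, -154.8]
wrist_force: [-0.7, 0.2, -1.4]
opening: 0.0211
grasp_force: 78.4
```

>>> servo_tool(
  moves=[
    [[0,0,0],[0,0,0.002],10],
    [[0,0,0],[0,0,0.002],10],
    [[0,0,0],[0,0,0.002],10],
    [[0,0,0],[0,0,0],10],
  ],
)

```text
time: 12.1
ee_pos: [0.5514, 0.1695, 0.1392]
tcp_rot: [180.0, 0.0, -154.8]
wrist_force: [-1.7, -1.1, 6.0]
opening: 0.0213
grasp_force: 79.1
```

>>> servo_tool(
  moves=[
    [[0,0,0],[0,0,0.002],10],
    [[0,0,0],[0,0,0.002],10],
    [[0,0,0],[0,0,0.002],10],
    [[0,0,0],[0,0,0.001],10],
    [[0,0,0],[0,0,0],10],
  ],
  force=100,
)

```text
time: 12.6
ee_pos: [0.5515, 0.1695, 0.1328]
tcp_rot: [180.0, 0.0, -154.8]
wrist_force: [-2.2, -0.5, 8.8]
opening: 0.0208
grasp_force: 98.7
```

>>> servo_tool(
  moves=[
    [[0,0,0],[0,0,0.001],10],
    [[0,0,0],[0,0,0.001],10],
    [[0,0,0],[0,0,0.001],10],
    [[0,0,0],[0,0,0],10],
  ],
)

```text
time: 13.0
ee_pos: [0.5516, 0.1695, 0.1303]
tcp_rot: [180.0, 0.1, -154.8]
wrist_force: [-3.3, -0.6, 11.7]
opening: 0.0212
grasp_force: 99.7
```

>>> servo_tool(
  moves=[
    [[0,0,0],[0,0,0.001],10],
    [[0,0,0],[0,0,0.001],10],
    [[0,0,0],[0,0,0],10],
  ],
)

```text
time: 13.3
ee_pos: [0.5516, 0.1696, 0.1302]
tcp_rot: [180.0, 0.2, -154.8]
wrist_force: [-7.6, -1.7, 24.0]
opening: 0.021
grasp_force: 101.5
```

>>> servo_tool(
  moves=[
    [[0,0,0],[0,0,0],10],
    [[0,0,0],[0,0,0],10],
    [[0,0,0],[0,0,0],10],
  ],
)

```text
time: 13.6
ee_pos: [0.5516, 0.1696, 0.1302]
tcp_rot: [180.0, 0.2, -154.8]
wrist_force: [-8.6, -2.3, 24.3]
opening: 0.0209
grasp_force: 101.5
```

```bash
python3 - <<'E'
from h import *
p,d=camera("side");u,v=np.int32(proj("side",[[.551,.17,.13]])[0]);cv2.imwrite("pics/g3.png",cv2.resize(p[v-40:v+40,u-50:u+50,::-1],(600,480),interpolation=3))
E
```

```text
(no output)
```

View pics/g3.png

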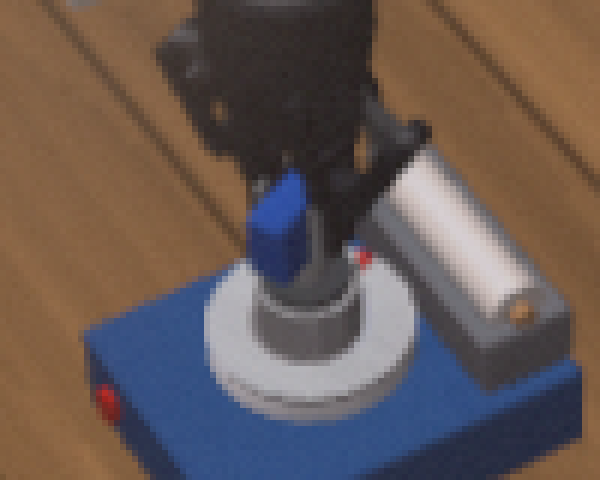

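The collar sits flat on the hub at about (308,290), with the red mark still in line with the handle. The spring is held down with 24 N.

```bash
python3 -c "
from workcell import *
print(job_done())"
```

```text
the job is handed in; nothing more can be done
None
```

I handed the job in at about 13.7 s with the keyed shaft's collar seated on the hub, the handle gripped at about 100 N and the spring held down with 24 N. The hand-in returned no verdict; I judged the seating from the force rise, the stop height and a side picture.

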